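Set the lining arm over a blank on the banding wheel

ROBOT

A 6-joint arm with a two-finger parallel gripper is mounted at the origin on the work surface. World frame = base frame: x ahead of the robot, y to its left, z up, the work surface at z = 0. Lengths are in mm, angles in rad, forces in N, time in s.
With the tool pointing down it reaches from about 300 to 775 mm from the base axis. Payload 14.6 kg.
Tool frame: the origin (TCP) lies midway between the tips of the shut fingers; the grasp point (between the pads) lies behind it (manip.grip_depth is the z of the grasp point in the tool frame, in mm); z points along the fingers, y is the line along which they close (so a half turn about z gives the same grasp; the last joint's range is limited). The gripper opens to 94 mm and grips with 3 to 60 N. Pads are 16 mm wide; open, the fingers measure 119 mm over their backs; the gripper's body (75 mm by 177 mm) begins 78 mm behind the grasp point.
Start: joints at [1.17, 0.3, 1.521, -0, 1.321, -0.067], TCP at [180.197, 519.633, 205.446] pointing down, gripper open.
Joint ranges: [-3.03, 3.03], [-0.79, 2.21], [0.23, 2.52], [-1.04, 4.18], [0, 3.07], [-2.55, 2.55]. Speed limits (rad/s): [2.22, 2.22, 2.57, 3.14, 3.14, 3.14].

INTERFACE

Orientations are given as [roll, pitch, yaw] about the fixed x, y, z axes, in that order (R = Rz(yaw) Ry(pitch) Rx(roll)).
In Python, from cell import manip gives the robot as it stands.
- The arm moves only by the tool step_hand, called as a command line: name --argument value ..., lists and objects as JSON in quotes. Schema: {"type":"object","properties":{"ticks":{"type":"array","items":{"type":"number"},"minItems":6,"maxItems":30},"aperture":{"type":"number"},"grip_force":{"type":"number"},"only":{"type":"string"},"quiet":{"type":"boolean"},"lines":{"type":"string"}},"required":["ticks"],"additionalProperties":false}. ticks is one flat list of numbers that holds 1 to 5 rows one after another, with no inner brackets; each row has 6 numbers: dx, dy, dz in mm, then a rotation vector rx, ry, rz in rad; each row is the pose to reach, as a shift and turn from the pose commanded when the call began, along the tool's axes at that moment; what a row does not reach only later rows make up. A row lasts 1/10 s, in which the tool goes at most 50 mm and 0.15 rad, less where a joint would pass 70% of its speed; a pose out of reach is approached as far as the arm can. aperture is the finger opening in mm, set as the call begins (left out keeps the last). The fingers move at their own pace and stop on an object; grip_force is the grip in N (left out, the last holds). Time passes only in rows, so rows that do not move let the fingers close. The tool returns the time, the measured TCP pose, the force, the opening and the grip force at its end. only (a regular expression) keeps the lines of the reply that match it, lines (a string "A,B") keeps lines A to B, and quiet returns only ok. Input that does not fit is refused with a message, and nothing moves.
- manip.read_state(): the state, without advancing time (a new reading comes with each control period).
- manip.camera(name): name is "side" or "top" or "wrist"; returns (picture, depth): 480x640x3 uint8, red, green, blue; 480x640 float32, mm along the optical axis (not along the pixel's ray), 0 where there is no reading.
- manip.camera_info(name): a dict with "K" (3x3 intrinsics, pixels), "rvec" (rotation vector, rad) and "tvec" (3), from world to camera coordinates, as OpenCV has them; the wrist camera has in their place "mount" (4x4, takes a point from camera to tool coordinates, whose origin is the TCP and whose axes are the flange's). Camera axes: x right, y down, z forward; pixel columns grow to the right and rows downward; lengths in mm; the calibration is good to about 2 mm. A picture is of the moment at which its call begins: read the wrist's pose just before it. camera_info takes no time and is no camera call.
- manip.sign_off(): hands the job in; it is judged then, once.
The state is a dict: "clock": time; "joints": joint angles; "qd": joint speeds; "effort": joint torques, N m; "eef_pos": TCP position; "eef_rot": TCP orientation; "wrist_force": force on the tool from outside, world axes, zero at the start; "moment": the same for the moment, N m; "finger_gap": finger opening in mm; "finger_force": force on a finger pad.
Only numpy, scipy, OpenCV 4.12 (cv2) and the standard library are available. Lean on these libraries where they do the work, as an engineer would, in place of code of your own. Each camera call takes 0.05 s, during which the arm holds its last target. There are 200 camera calls.

TASK

Get the lining stand ready for a painted band. First lay the round wooden blank flat inside the raised ring at the centre of the banding wheel and let go of it; then squeeze the lock button on the lining arm's grip head to free the arm, and with the button kept squeezed draw the arm out over the wheel to its 80 mm mark. Finish while still holding the head there, motionless, with the button squeezed in (I will check the pencil against the blank before it is locked), and leave the bottles, water tub and ornament where they stand.

Things in the scene. Friction and masses are not known exactly. Their poses are not given: they have to be found in the camera images.
- lining_stand: grey stand fixed to the table: a turntable (banding wheel) at one end and a pillar 285 mm away at the other, joined by a flat foot bar. Origin: on the wheel's axis at table height, z up. Its +y points from the wheel to the pillar (the lining arm draws out along -y, over the wheel); its +x is the side of the lock button.
- seat (a point): centre of the seat: the flat black non-slip pad on the wheel inside its raised ring, 75 mm above the table. The ring is 3 mm high, 72 mm inside and 84 mm outside diameter; the aluminium wheel is 180 mm in diameter and turns stiffly on its axis.
- blank: loose plain wooden disc, 64 mm in diameter, 10 mm thick, about 30 g, lying flat on the table. Origin: centre of its underside, z up.
- sleeve_mouth (a point): centre of the open end of the arm's fixed sleeve, a steel square tube 26 mm across and 155 mm long, clamped level on the pillar (clamp block 141 mm high). It lies 165 mm to +y of the wheel's axis, 120 mm above the table; axes as the stand's. The telescoping bar slides out of it towards the wheel.
- grip_head: black block on the end of the telescoping bar, 30 mm wide (x), 50 mm long (y), 30 mm high. Origin: its middle, 120 mm above the table; axes as the stand's. Lock button in the middle of its +x side. Grip block and button together from above, fingers across x: 38 mm wide with the button out, 33 mm fully in (the middle of the squeezed pair is then 1.5 mm to +x of the origin). Clear beside and above.
- pencil_tip (a point): tip of the pencil that stands upright in a clamp (18 mm in diameter) in front of the grip head, 47 mm to -y of its origin and 30 mm below it, 5 mm above a seated blank; the pencil's top is 34 mm above the head's origin. Moves with the arm.
- lining_arm (a joint): scale reading in m, 0 to 0.11: the length of bar (17 mm square) that shows between the sleeve mouth and the head's rear face; grows towards the wheel. No numbers: marks every 5 mm on the bar's top, longer at each 10, right across at 50 and 100 mm. Button out: a catch locks it at each 10 mm mark with 2 mm of play either way. Button in: slides, 1.5 N of friction. Starts locked at 0, 10 or 20 mm.
- lock_button (a joint): how far the lock button is pressed into the head, in m: 0 out, 0.005 fully in; the catch is clear of its notches from 0.003. Its face is 22 mm long and 18 mm high and stands 8 mm out of the head when out. Sprung: 6 N starts it, 9 N holds it fully in; let go, it springs out and locks the arm at the next notch.
- paint_a: loose paint bottle, 38 mm in diameter, 100 mm high, green, bystander. Origin: centre of its underside.
- paint_b: loose paint bottle, 38 mm in diameter, 100 mm high, red, bystander. Origin: centre of its underside.
- water_tub: dark blue divided brush-water tub, 140 by 190 mm, 85 mm high, bystander. Origin: centre of its underside.
- ornament: white ball ornament, 60 mm in diameter, fixed on a cork ring, 90 mm high in all, bystander. Origin: centre of its underside.
There are look-alikes about, which are no part of the job. There is more than one size of the blank; the job needs the smallest.

How it is judged:
By the outcome, as a careful person would: the job done as asked, in the order asked, and still so for the second after the job is handed in, while the arm keeps its last pose, push and grip.
It also fails if it takes over 50 s, if anything falls off the work surface, if the arm or the gripper's body presses on something with over 40 N, if the wrist force passes 120 N, or if a joint passes its speed limit or range.

## Working session

There is one attempt and no reset: what is moved stays moved. The work goes in short steps, Python scripts to look and compute and a tool call to move; the robot and the scene stay as the last step left them, time stands still between calls to the robot, and variables do not carry over. Pictures are saved under pics/ and viewed, at most 14 in all, crops included, and the job is handed in when it is done.

```bash
ls; mkdir -p pics
```

Run:
```python
from cell import manip
import cv2,numpy as np
s=manip.read_state();print(s, manip.grip_depth)
for n in("top","side"):
    im,d=manip.camera(n);cv2.imwrite(f"pics/{n}0.png",im[:,:,::-1]);np.savez(f"{n}0.npz",im=im,d=d)
    print(n,manip.camera_info(n))
print(manip.camera_info("wrist"))
```

```text
pics
{'clock': 0.0, 'joints': array([ 1.17035756e+00,  3.00479107e-01,  1.52158274e+00,  6.93092235e-06,
        1.32070380e+00, -6.66013472e-02]), 'qd': array([ 8.68627343e-05, -1.16133311e-04,  1.34079961e-03,  2.53527442e-03,
       -6.36651032e-04,  2.60524409e-04]), 'effort': array([ 6.70731351e-04, -5.31808555e+01, -3.52729261e+01,  7.08063575e-02,
        2.44707201e-02, -1.22315214e-04]), 'eef_pos': array([180.11730212, 519.3904428 , 204.88124065]), 'eef_rot': array([-3.14042271e+00, -8.47635223e-05,  2.80775347e+00]), 'wrist_force': array([ 0.54373699,  0.50480714, -0.03999659]), 'moment': array([ 0.02606028,  0.0255226 , -0.00975985]), 'finger_force': 0.0, 'finger_gap': 93.8875989970914} -18.8
top {'K': array([[529.09565764,   0.        , 313.57160291],
       [  0.        , 529.09565764, 236.21333757],
       [  0.        ,   0.        ,   1.        ]]), 'rvec': array([ 2.08668379, -2.1464154 ,  0.22033566]), 'tvec': array([-158.31061506,  633.89770063, 1131.51499404])}
side {'K': array([[498.85542591,   0.        , 321.78523621],
       [  0.        , 498.85542591, 234.90894798],
       [  0.        ,   0.        ,   1.        ]]), 'rvec': array([ 2.32012728, -0.0720708 ,  0.05104872]), 'tvec': array([-623.92727541,  -35.50974177, 1395.53634508])}
{'K': array([[374.49261778,   0.        , 320.19460157],
       [  0.        , 374.49261778, 249.15186337],
       [  0.        ,   0.        ,   1.        ]]), 'mount': array([[-7.16307048e-04, -9.70001797e-01, -2.43096690e-01,
         6.93740796e+01],
       [ 9.99999576e-01, -5.54262192e-04, -7.34980893e-04,
         5.55643982e-01],
       [ 5.78193482e-04, -2.43097114e-01,  9.70001783e-01,
        -1.78285946e+02],
       [ 0.00000000e+00,  0.00000000e+00,  0.00000000e+00,
         1.00000000e+00]])}
```

View pics/top0.png

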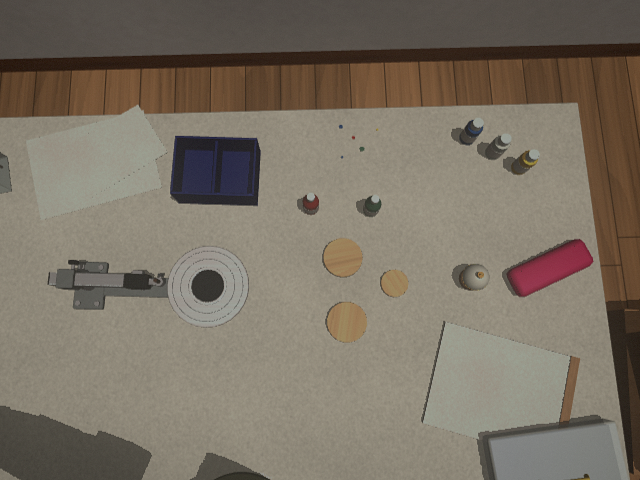

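View pics/side0.png

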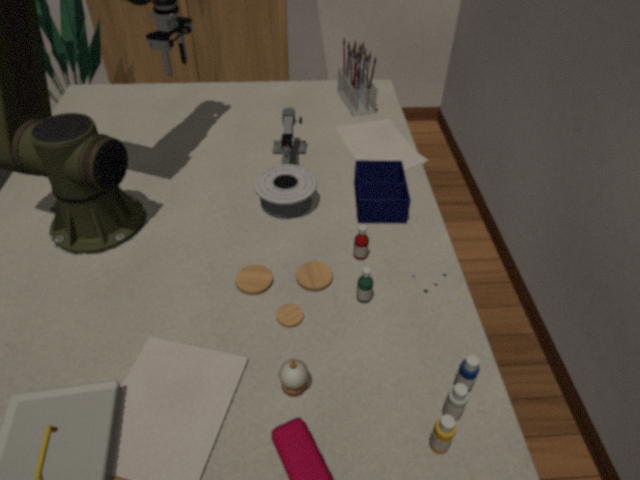

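Top view: three wooden discs, at (343,257), (347,322) and the smallest at (394,283). In the side view they are at (314,276), (254,279) and (290,315). The wheel is at (208,286) with the black pad, and the head is near (138,281). The pillar is to the left (+y) and the button side faces up the image (+x).

Create h.py:
```python
import cv2,numpy as np
from cell import manip
from scipy.spatial.transform import Rotation as R
def cam(n,s=None):
    c=manip.camera_info(n);K=c["K"]
    if n=="wrist":
        T=np.eye(4);T[:3,:3]=R.from_euler("xyz",s["eef_rot"]).as_matrix();T[:3,3]=s["eef_pos"]
        M=T@c["mount"];return K,M[:3,:3],M[:3,3]
    r=cv2.Rodrigues(c["rvec"])[0];return K,r.T,-r.T@c["tvec"]
def ray(C,p):
    K,Rw,o=C;d=Rw@np.linalg.solve(K,[p[0],p[1],1.]);return o,d/np.linalg.norm(d)
def onz(C,p,z):
    o,d=ray(C,p);return o+d*(z-o[2])/d[2]
def tri(C1,p1,C2,p2):
    o,d=ray(C1,p1);q,e=ray(C2,p2)
    t=np.linalg.lstsq(np.c_[d,-e],q-o,rcond=None)[0]
    a,b=o+d*t[0],q+e*t[1];return (a+b)/2,np.linalg.norm(a-b)
def proj(C,P):
    K,Rw,o=C;v=K@(Rw.T@(np.asarray(P,float)-o));return v[:2]/v[2]
def shot(n,f):
    s=manip.read_state();im,d=manip.camera(n);cv2.imwrite(f"pics/{f}.png",im[:,:,::-1]);np.savez(f+".npz",im=im,d=d)
    return cam(n,s),im,d
def blobs(m,amin=150):
    cs=cv2.findContours(m.astype(np.uint8),cv2.RETR_EXTERNAL,cv2.CHAIN_APPROX_NONE)[0]
    return [c for c in cs if cv2.contourArea(c)>amin]
```

Run:
```python
from h import *
for n in("top","side"):
    im=np.load(n+"0.npz")["im"];C=cam(n);h=cv2.cvtColor(im,cv2.COLOR_RGB2HSV)
    y0,y1,x0,x1=(220,360,300,430) if n=="top" else (250,340,225,340)
    m=np.zeros(im.shape[:2],bool);m[y0:y1,x0:x1]=((h[...,1]>75)&(h[...,2]>110))[y0:y1,x0:x1]
    for c in blobs(m):
        e=cv2.fitEllipse(c);P=onz(C,e[0],10);w=np.array([onz(C,q[0],10) for q in c])[:,:2]
        (cc,r)=cv2.minEnclosingCircle(w.astype(np.float32));print(n,e,P.round(1),np.round(cc,1),"diam",2*r)
    # pad
    m=np.zeros(im.shape[:2],bool)
    y0,y1,x0,x1=(260,310,180,235) if n=="top" else (170,195,262,312)
    m[y0:y1,x0:x1]=(im.max(2)<60)[y0:y1,x0:x1]
    for c in blobs(m,80):
        e=cv2.fitEllipse(c);P=onz(C,e[0],75);print("pad",n,e,P.round(1))
im=np.load("top0.npz")["im"];im2=np.load("side0.npz")["im"]
a=cv2.resize(im[255:315,40:175],None,fx=5.5,fy=5.5,interpolation=cv2.INTER_CUBIC)
b=cv2.resize(im[225:355,300:430],(250,250));c=cv2.resize(im2[240:340,225:345],(300,250));
o=np.zeros((590,745,3),np.uint8);o[:a.shape[0],:a.shape[1]]=a;o[335:585,:250]=b;o[335:585,260:560]=c
cv2.imwrite("pics/crop0.png",o[:,:,::-1])
```

```text
top ((346.5418395996094, 321.6429748535156), (38.912044525146484, 39.60189437866211), 149.2577667236328) [ 438.6 -246.4   10. ] [ 438.7 -246.6] diam 91.57928466796875
top ((394.2408447265625, 282.7727355957031), (25.806257247924805, 26.669612884521484), 135.14434814453125) [ 524.7 -360.9   10. ] [ 525.1 -361.1] diam 63.40174102783203
top ((342.55230712890625, 257.04644775390625), (37.416343688964844, 38.24238967895508), 138.4410858154297) [ 588.6 -243.1   10. ] [ 588.8 -242.8] diam 92.12564086914062
pad top ((207.24179077148438, 285.3247985839844), (29.4981689453125, 31.15701675415039), 54.9803581237793) [523.4  60.7  75. ]
side ((289.3453063964844, 314.26043701171875), (21.032119750976562, 26.848068237304688), 83.45891571044922) [ 525.2 -361.1   10. ] [ 525.1 -360.4] diam 64.78874969482422
side ((253.26498413085938, 277.8252258300781), (26.16571617126465, 36.665584564208984), 80.59822082519531) [ 438.3 -242.6   10. ] [ 438.  -241.6] diam 93.48409271240234
side ((313.8834533691406, 274.22308349609375), (26.16274070739746, 35.74136734008789), 89.61831665039062) [ 589.1 -238.8   10. ] [ 589.2 -237.7] diam 91.8470687866211
pad side ((285.0349426269531, 181.34298706054688), (11.626852035522461, 22.342252731323242), 88.83551788330078) [523.7  63.8  75. ]
```

View pics/crop0.png

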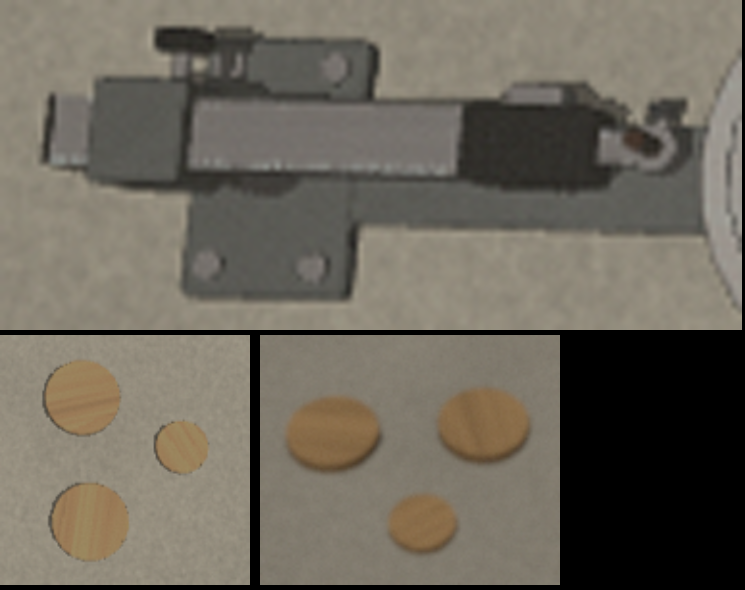

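Three candidates: top pixels (343,257) and (347,322), both about 92 mm across, and (394,283), about 64 mm. The crop confirms that (394,283) is clearly the smallest, so that is the blank, at about (525,-361). First I'll swing out over the stand for wrist views.

Add to h.py:
```python
def go(x,y,z,yaw=np.pi/2):
    "shift and turn in the tool's axes from the present pose to a tool-down pose"
    s=manip.read_state();A=R.from_euler("xyz",s["eef_rot"]);B=R.from_euler("xyz",[np.pi,0,yaw])
    print(np.round(A.inv().apply(np.array([x,y,z])-s["eef_pos"]),1),np.round((A.inv()*B).as_rotvec(),3),"clock",s["clock"])
```

```text
(no output)
```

step_hand --ticks '[-411,-270,-95,0,0,1.237,-411,-270,-95,0,0,1.237,-411,-270,-95,0,0,1.237,-411,-270,-95,0,0,1.237,-411,-270,-95,0,0,1.237]' --aperture 94

```text
clock: 0.6
eef_pos: [330.5, 323.3, 253.1]
eef_rot: [-3.141, 0.0, 2.052]
wrist_force: [0.3, 0.5, 0.0]
finger_gap: 94.2
finger_force: 0.0
```

```bash
python3 -c "
from h import *
go(480,130,300)"
```

```text
[-240.5   43.   -46.9] [-0.     0.     0.481] clock 0.6
```

step_hand --ticks '[-240,43,-47,0,0,0.481,-240,43,-47,0,0,0.481,-240,43,-47,0,0,0.481,-240,43,-47,0,0,0.481,-240,43,-47,0,0,0.481]'

```text
clock: 1.1
eef_pos: [481.0, 131.1, 300.2]
eef_rot: [-3.141, 0.0, 1.575]
wrist_force: [0.5, 0.8, 0.1]
finger_gap: 94.0
finger_force: 0.0
```

step_hand --ticks '[0,0,0,0,0,0,0,0,0,0,0,0,0,0,0,0,0,0]'

```text
clock: 1.4
eef_pos: [479.6, 133.8, 299.5]
eef_rot: [-3.141, -0.0, 1.578]
wrist_force: [1.1, 1.3, 0.6]
finger_gap: 94.1
finger_force: 0.0
```

```bash
python3 -c "
from h import *
shot('wrist','w1')
go(480,-50,300)"
```

```text
[-184.    -0.9   -0.4] [-0.001 -0.     0.007] clock 1.45
```

View pics/w1.png

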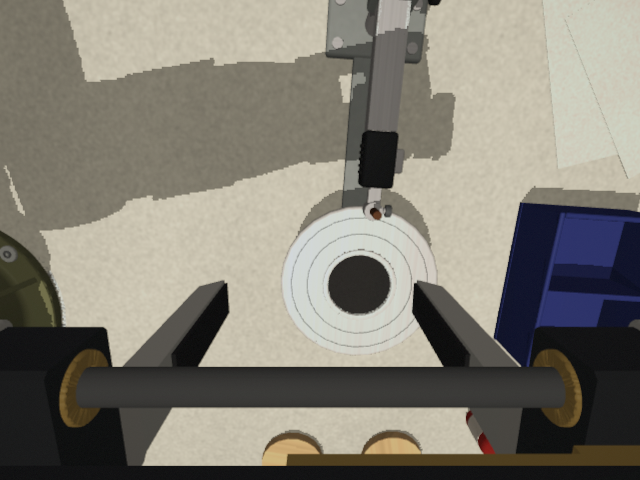

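Wrist view: black pad at (359,284), wheel (360,279), head (379,159) with the button on its right (402,160), and pencil (375,213). The sleeve meets the head's rear at about (379,131). Next I need a second wrist place, to triangulate.

step_hand --ticks '[50,0,0,0,0,0,100,0,0,0,0,0,100,45,0,0,0,0,100,45,0,0,0,0,100,45,0,0,0,0]'

```text
clock: 1.95
eef_pos: [524.1, 234.3, 299.0]
eef_rot: [-3.14, 0.001, 1.578]
wrist_force: [0.5, -0.3, 0.6]
finger_gap: 94.0
finger_force: 0.0
```

step_hand --ticks '[0,0,0,0,0,0,0,0,0,0,0,0,0,0,0,0,0,0]'

```text
clock: 2.25
eef_pos: [524.2, 233.3, 300.6]
eef_rot: [3.141, -0.0, 1.577]
wrist_force: [1.1, -0.3, 0.2]
finger_gap: 94.1
finger_force: 0.0
```

Create m.py:
```python
from h import *
def pad(C,im):
    m=(im.max(2)<75)
    for c in blobs(m,1500):
        (x,y),ax,a=cv2.fitEllipse(c)
        if max(ax)<90 and cv2.contourArea(c)/(np.pi*ax[0]*ax[1]/4)>.93 and ax[0]/ax[1]>.85: return (x,y),ax
```

Run:
```python
from m import *
import pickle
C2,im2,d2=shot('wrist','w2')
s=manip.read_state();print(s['eef_pos'],s['clock'])
pickle.dump(C2,open('C2','wb'))
print('pad2',pad(C2,im2))
im1=np.load('w1.npz')['im'];print('pad1',pad(None,im1))
b=cv2.resize(im2[:300,200:600],(800,600),interpolation=cv2.INTER_CUBIC);cv2.imwrite('pics/w2c.png',b[:,:,::-1])
```

```text
[524.2573229  233.22176039 300.4391831 ] 2.3
pad2 None
pad1 ((358.65924072265625, 284.14971923828125), (56.63484191894531, 60.2210693359375))
```

View pics/w2c.png

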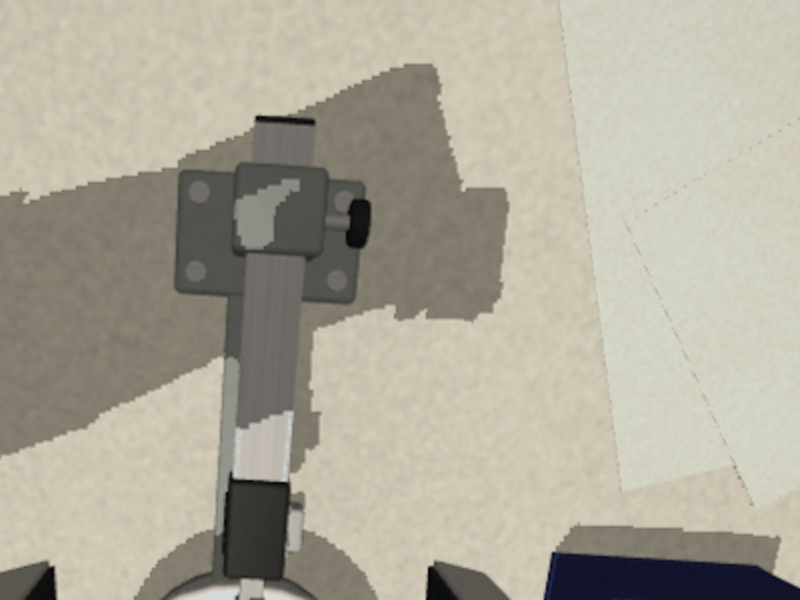

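Crop of view 2: the sleeve runs straight into the head, with no narrower bar showing, so the reading is 0. Head top corners are at crop (231,480)–(285,579), and the button face is at about (296,524) on the +x side. Next: a second pad view on the way to the blank.

step_hand --ticks '[-50,0,0,0,0,-0.006,-100,0,0,0,0,-0.006,-150,0,0,0,0,-0.006,-200,0,0,0,0,-0.006,-233,0,0,0,0,-0.006]'

```text
clock: 2.8
eef_pos: [525.4, -2.4, 300.3]
eef_rot: [3.141, 0.0, 1.581]
wrist_force: [0.2, 0.4, 0.2]
finger_gap: 93.8
finger_force: 0.0
```

step_hand --ticks '[0,0,0,0,0,0,0,0,0,0,0,0,0,0,0,0,0,0]'

```text
clock: 3.1
eef_pos: [525.9, 1.2, 300.0]
eef_rot: [3.141, -0.0, 1.584]
wrist_force: [-0.0, 0.4, 0.5]
finger_gap: 93.6
finger_force: 0.0
```

Run:
```python
from m import *
import pickle
C3,im3,_=shot('wrist','w3');p3=pad(C3,im3);print(p3, manip.read_state()['eef_pos'])
C1=cam('wrist',dict(eef_pos=np.array([480.5,133.9,299.6]),eef_rot=[-3.141,0,1.578]));C2=pickle.load(open('C2','rb'))
T,S=cam('top'),cam('side')
if p3:
  print('pad tri w1w3',tri(C1,(358.66,284.15),C3,p3[0]),'w3@75',onz(C3,p3[0],75),'w1',onz(C1,(358.66,284.15),75))
  print('top/w3',tri(T,(207.24,285.32),C3,p3[0]))
im1,im2=np.load('w1.npz')['im'],np.load('w2.npz')['im']
def head(im,x0,x1,y0,y1):
    m=np.zeros(im.shape[:2],bool);m[y0:y1,x0:x1]=(im.max(2)<60)[y0:y1,x0:x1]
    c=max(blobs(m),key=cv2.contourArea);return c
for n,C,im,b in(('w1',C1,im1,(350,400,120,195)),('w2',C2,im2,(305,350,230,295))):
    c=head(im,*b);w=np.array([onz(C,q[0],135) for q in c])[:,:2].astype(np.float32)
    print(n,cv2.minAreaRect(c),cv2.minAreaRect(w),'x',w[:,0].min(),w[:,0].max(),'y',w[:,1].min(),w[:,1].max())
# head rear-left/right top corners, two views; sleeve far end
f=lambda x,y:(200+x/2,y/2)
a,b=f(258,119),f(315,121);print('sleeve far @133',onz(C2,a,133),onz(C2,b,133),'near',onz(C2,f(234,478),133),onz(C2,f(290,480),133))
print('button @120',onz(C2,f(302,500),120),onz(C2,f(301,548),120))
go(525,-361,120)
```

```text
((318.94281005859375, 164.1304168701172), (65.64157104492188, 67.15770721435547)) [525.95696373   1.4629469  299.98957018]
pad tri w1w3 (array([525.01182738,  62.58596428,  75.70016728]), np.float64(0.5643376928678642)) w3@75 [524.74228772  62.47809465  75.        ] w1 [525.35483667  62.4315171   75.        ]
top/w3 (array([524.58554113,  62.34321848,  66.30335249]), np.float64(0.28333896039787865))
w1 ((376.97930908203125, 159.25833129882812), (37.16127395629883, 57.21720504760742), 4.5739216804504395) ((531.249755859375, 200.85699462890625), (49.39719009399414, 32.797603607177734), 87.28820037841797) x 514.83057 548.3834 y 176.5871 225.91609
w2 ((327.4999694824219, 263.0), (32.99999237060547, 53.99999237060547), -0.0) ((532.64208984375, 203.2943878173828), (53.6328010559082, 32.12608337402344), 89.95298767089844) x 516.5612 548.6832 y 176.4744 230.12086
sleeve far @133 [531.8853927  382.15766785 133.        ] [555.9854494 381.5089639 133.       ] near [522.22626612 226.80146009 133.        ] [548.73206061 225.96874443 133.        ]
button @120 [555.77800551 212.94100046 120.        ] [555.9028662 188.0593616 120.       ]
[-362.4   -5.8  179.9] [ 0.    -0.     0.013] clock 3.15
```

Seat (525, 62.5, 75.7); head (532, 202), reading 0; stand yaw about -0.052. Now to the blank.

step_hand --ticks '[-50,0,0,0,0,0.01,-95,0,25,0,0,0.01,-140,-2,50,0,0,0.01,-185,-4,75,0,0,0.01,-230,-6,100,0,0,0.01]'

```text
clock: 3.65
eef_pos: [523.0, -225.0, 202.0]
eef_rot: [3.141, 0.0, 1.575]
wrist_force: [1.1, -0.4, 0.3]
finger_gap: 94.1
finger_force: 0.0
```

step_hand --ticks '[-45,0,20,0,0,0,-90,0,40,0,0,0,-131,0,80,0,0,0,-131,0,80,0,0,0,-131,0,80,0,0,0]'

```text
clock: 4.15
eef_pos: [523.1, -354.9, 121.5]
eef_rot: [-3.14, -0.002, 1.573]
wrist_force: [-1.1, 0.6, 0.1]
finger_gap: 94.0
finger_force: 0.0
```

step_hand --ticks '[0,0,0,0,0,0,0,0,0,0,0,0]'

```text
clock: 4.35
eef_pos: [524.2, -354.3, 124.6]
eef_rot: [3.14, 0.001, 1.575]
wrist_force: [0.2, -0.2, 0.3]
finger_gap: 94.4
finger_force: 0.0
```

Run:
```python
from h import *
C,im,_=shot('wrist','w4');h=cv2.cvtColor(im,cv2.COLOR_RGB2HSV)
m=((h[...,1]>75)&(h[...,2]>110));print(manip.read_state()['eef_pos'])
for c in blobs(m,800):
    e=cv2.fitEllipse(c)
    if cv2.contourArea(c)/(np.pi*e[1][0]*e[1][1]/4)<.93: print('part',e);continue
    w=np.array([onz(C,q[0],10) for q in c])[:,:2].astype(np.float32)
    print(e,onz(C,e[0],10),cv2.minEnclosingCircle(w)); print('tri top',tri(cam('top'),(394.24,282.77),C,e[0]),'side',tri(cam('side'),(289.35,314.26),C,e[0]))
go(525,-361,40)
```

```text
[ 524.11388178 -354.38563566  124.42416826]
((321.6434631347656, 249.89443969726562), (74.7214584350586, 77.2402572631836), 86.50224304199219) [ 526.58022063 -358.09857281   10.        ] ((526.5949096679688, -358.841552734375), 31.759971618652344)
tri top (array([ 526.96192938, -364.18166443,  -12.68924538]), np.float64(0.750771171052509)) side (array([ 525.88349195, -358.83152723,    7.18160687]), np.float64(1.4262564219755014))
((202.9907989501953, 96.2242431640625), (122.0714340209961, 135.82249450683594), 155.2994384765625) [ 439.41887379 -242.47268017   10.        ] ((439.5064697265625, -244.52430725097656), 46.3814582824707)
tri top (array([ 506.88410825, -298.92247219,  287.64821118]), np.float64(44.536878745935155)) side (array([ 471.48403538, -255.4188915 ,  -77.626064  ]), np.float64(119.70884092206447))
((410.5408935546875, 91.64295196533203), (124.01930236816406, 133.507568359375), 24.95297622680664) [ 590.89495038 -238.85575802   10.        ] ((590.630615234375, -240.81846618652344), 46.38627243041992)
tri top (array([ 487.78789927, -298.85494356,  425.41892309]), np.float64(19.633551450660814)) side (array([ 569.1541518 , -240.01383265, -109.48614173]), np.float64(101.24548036986263))
[-6.5  0.7 84.4] [0.002 0.001 0.004] clock 4.4
```

View pics/w4.png

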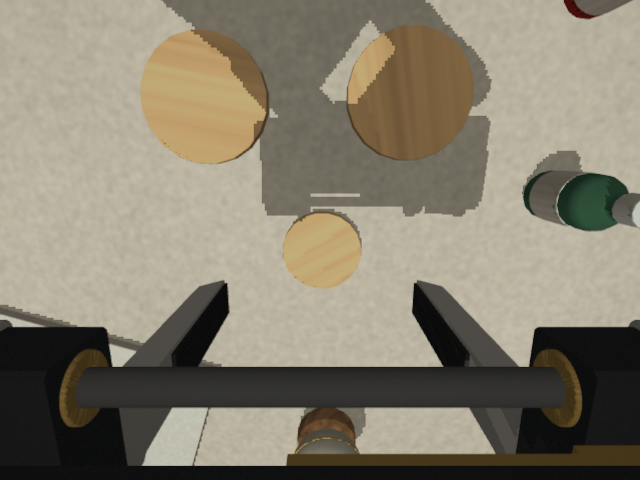

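Wrist view 4: the blank is at (322,250), the two large discs are at (203,96) and (410,92), and the fingers straddle the blank well. Fused blank centre is about (526, -359.5), top about 10 mm.

step_hand --ticks '[-5,2,45,0,0,0,-5,2,85,0,0,0,-5,2,100,0,0,0,-5,2,100,0,0,0,-5,2,100,0,0,0]'

```text
clock: 4.9
eef_pos: [526.2, -360.7, 24.9]
eef_rot: [3.14, 0.002, 1.573]
wrist_force: [0.6, 0.0, 0.6]
finger_gap: 93.9
finger_force: 0.0
```

Run:
```python
from h import *
C,im,_=shot('wrist','w5');h=cv2.cvtColor(im,cv2.COLOR_RGB2HSV)
m=((h[...,1]>75)&(h[...,2]>90));s=manip.read_state();print(s['eef_pos'],s['eef_rot'],s['finger_gap'])
for c in blobs(m,800):
    e=cv2.fitEllipse(c);x,y,w,hh=cv2.boundingRect(c)
    print(e,onz(C,e[0],10),(x,y,w,hh),cv2.contourArea(c)/(np.pi*e[1][0]*e[1][1]/4))
C4=cam('wrist',dict(eef_pos=np.array([524.15,-354.35,124.5]),eef_rot=[3.14,0,1.575]))
```

```text
[ 526.29120344 -360.92829487   25.3147613 ] [3.13893887e+00 2.07419574e-03 1.57313211e+00] 94.17806058728775
((319.046875, 281.787353515625), (111.0676498413086, 113.68272399902344), 91.37159729003906) [ 526.59086157 -357.00013607   10.        ] (262, 226, 115, 112) 0.9997167747770639
((454.9752197265625, 64.57296752929688), (157.53872680664062, 211.5131072998047), 83.86441040039062) [ 590.78837368 -248.51469563   10.        ] (357, 0, 201, 149) 0.9383603631213462
((135.46119689941406, 68.17737579345703), (163.75363159179688, 211.43646240234375), 101.57088470458984) [ 439.52161206 -250.37220953   10.        ] (32, 0, 201, 155) 0.9430474182173134
```

step_hand --ticks '[3,0,10,0,0,0,3,0,20,0,0,0,3,0,21,0,0,0,3,0,21,0,0,0,3,0,21,0,0,0]'

```text
clock: 5.45
eef_pos: [525.3, -357.5, 2.0]
eef_rot: [3.141, 0.0, 1.573]
wrist_force: [-0.3, 0.1, -0.9]
finger_gap: 93.7
finger_force: 0.0
```

step_hand --ticks '[0,0,0,0,0,0,0,0,0,0,0,0,0,0,0,0,0,0,0,0,0,0,0,0,0,0,0,0,0,0]' --aperture 55 --grip_force 20

```text
clock: 5.95
eef_pos: [525.2, -357.4, 1.9]
eef_rot: [3.142, 0.0, 1.573]
wrist_force: [-0.3, -0.6, -0.1]
finger_gap: 63.5
finger_force: 20.0
```

```bash
python3 -c "
from h import *
print(manip.read_state()['eef_pos'])"
```

```text
[ 525.19389486 -357.43639672    1.87370546]
```

Gripped, but the tips are low for clearing the ring, so I'll regrip 2.5 mm higher and then lift.

step_hand --ticks '[0,0,0,0,0,0,0,0,0,0,0,0,0,0,-2.5,0,0,0,0,0,-2.5,0,0,0,0,0,-2.5,0,0,0]' --aperture 74

```text
clock: 6.45
eef_pos: [525.2, -357.5, 4.4]
eef_rot: [3.141, 0.0, 1.573]
wrist_force: [0.4, -0.0, -0.7]
finger_gap: 73.8
finger_force: 0.0
```

step_hand --ticks '[0,0,0,0,0,0,0,0,0,0,0,0,0,0,0,0,0,0,0,0,0,0,0,0]' --aperture 55 --grip_force 25

```text
clock: 6.85
eef_pos: [525.2, -357.4, 4.2]
eef_rot: [-3.142, -0.0, 1.573]
wrist_force: [0.0, 0.9, -0.5]
finger_gap: 63.6
finger_force: 25.0
```

step_hand --ticks '[0,0,-10,0,0,0,0,0,-50,0,0,0,0,0,-100,0,0,0,0,0,-130,0,0,0,0,0,-130,0,0,0]'

```text
clock: 7.35
eef_pos: [526.7, -358.5, 140.2]
eef_rot: [3.135, 0.005, 1.573]
wrist_force: [-0.4, 0.2, -0.4]
finger_gap: 62.8
finger_force: 25.0
```

Run:
```python
from h import *
C,im,_=shot('wrist','w6');h=cv2.cvtColor(im,cv2.COLOR_RGB2HSV)
m=((h[...,1]>75)&(h[...,2]>60));s=manip.read_state();print(s['eef_pos'],s['eef_rot'],s['finger_gap'])
zt=s['eef_pos'][2]+6
for c in blobs(m,2500):
    e=cv2.fitEllipse(c);P=onz(C,e[0],zt);print(e,P,'off',P-s['eef_pos'],cv2.boundingRect(c))
go(525,62.5,120,np.pi/2-.052)
```

```text
[ 525.86303355 -357.89608891  137.07987781] [3.13814628e+00 2.65081571e-03 1.57280839e+00] 63.04821622909172
((629.8444213867188, 454.85406494140625), (18.989042282104492, 844.4380493164062), 89.25666046142578) [ 702.93018785 -452.09025945  143.07987781] off [177.0671543  -94.19417055   6.        ] (196, 446, 439, 20)
((320.141357421875, 301.6684265136719), (121.26300811767578, 125.88035583496094), 90.08721923828125) [ 527.72041718 -359.14520493  143.07987781] off [ 1.85738363 -1.24911602  6.        ] (257, 241, 127, 122)
((205.13357543945312, 92.98040008544922), (117.82440185546875, 130.86839294433594), 148.89459228515625) [ 477.53977041 -261.80242322  143.07987781] off [-48.32326314  96.09366568   6.        ] (144, 29, 123, 128)
((401.0752258300781, 88.89351654052734), (118.09293365478516, 129.77407836914062), 22.707042694091797) [ 562.82392593 -259.95939742  143.07987781] off [36.96089238 97.93669149  6.        ] (341, 25, 121, 128)
[ 4.204e+02 -1.000e-01  1.600e+01] [0.004 0.003 0.054] clock 7.4
```

View pics/w6.png

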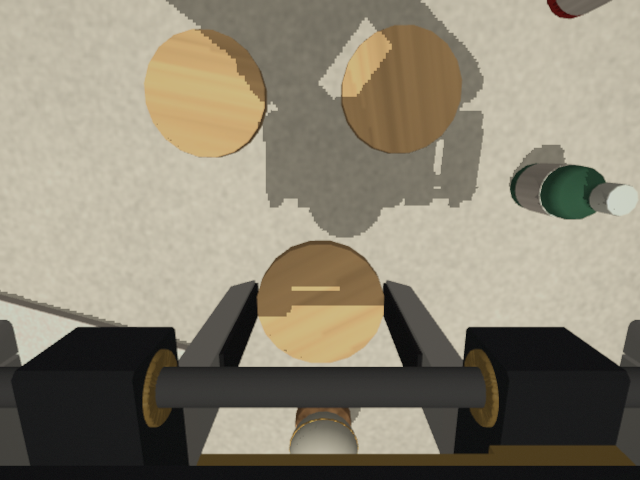

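The blank is held level between the fingertips, with its ellipse centred at (320,302), about 1 mm to -y of the TCP. Carrying it to above the seat.

step_hand --ticks '[40,0,0,0,0,0.054,90,0,0,0,0,0.054,140,0,0,0,0,0.054,190,0,0,0,0,0.054,240,-1,0,0,0,0.054]'

```text
clock: 7.9
eef_pos: [522.7, -115.4, 133.2]
eef_rot: [-3.14, -0.0, 1.519]
wrist_force: [0.6, -0.5, -0.1]
finger_gap: 62.8
finger_force: 25.0
```

step_hand --ticks '[50,0,0,0,0,0,100,0,0,0,0,0,140,0,0,0,0,0,165,0,0,0,0,0,181,10,10,0,0,0]'

```text
clock: 8.4
eef_pos: [542.6, 65.0, 124.2]
eef_rot: [-3.141, -0.0, 1.521]
wrist_force: [0.2, -0.3, -0.8]
finger_gap: 62.9
finger_force: 25.0
```

step_hand --ticks '[0,0,0,0,0,0,0,0,0,0,0,0,0,0,0,0,0,0]'

```text
clock: 8.7
eef_pos: [542.7, 62.0, 124.1]
eef_rot: [-3.141, 0.0, 1.518]
wrist_force: [0.3, -0.2, -0.7]
finger_gap: 63.3
finger_force: 25.0
```

Create hov.py:
```python
from h import *
import sys
C,im,_=shot('wrist',sys.argv[1]);h=cv2.cvtColor(im,cv2.COLOR_RGB2HSV)
s=manip.read_state();print(s['eef_pos'],s['eef_rot'],s['finger_gap'])
m=((h[...,1]>75)&(h[...,2]>60));m[:200]=0;m[400:]=0
c=max(blobs(m,2000),key=cv2.contourArea);e=cv2.fitEllipse(c);P=onz(C,e[0],s['eef_pos'][2]+6);print('disc',e,P)
for n in('top','side'):
    CC,I,_=shot(n,sys.argv[1]+n);h=cv2.cvtColor(I,cv2.COLOR_RGB2HSV);m=((h[...,1]>75)&(h[...,2]>70))
    for c in blobs(m,60):
        e=cv2.fitEllipse(c);Q=onz(CC,e[0],s['eef_pos'][2]+6)
        if np.hypot(*(Q-s['eef_pos'])[:2])<30: print(n,e,Q,cv2.boundingRect(c))
go(524,63.5,100,np.pi/2-.052)
```

```bash
python3 hov.py w7
```

```text
[542.87051354  61.9747005  124.32611076] [-3.14137201e+00  1.00912573e-04  1.51779531e+00] 63.05144935861126
disc ((319.8580322265625, 301.045654296875), (121.4585189819336, 126.12393188476562), 94.06478881835938) [543.69285818  63.09844611 130.32611076]
top ((211.62844848632812, 273.90191650390625), (12.02086353302002, 26.906679153442383), 1.9523745775222778) [540.82244612  40.91862441 130.32611076] (206, 260, 13, 28)
top ((188.33236694335938, 276.8656005859375), (406.25994873046875, 963.2200317382812), 79.88574981689453) [535.9331505   89.73765003 130.32611076] (0, 56, 640, 246)
side ((291.3039855957031, 167.5516357421875), (14.281862258911133, 23.012327194213867), 88.07585906982422) [542.80184919  52.1198585  130.32611076] (280, 160, 24, 16)
[  0.4 -19.   24.5] [ 0.     0.    -0.001] clock 8.85
```

step_hand --ticks '[-1.5,-18.6,0,0,0,0,-1.5,-18.6,20,0,0,0,-1.5,-18.6,30,0,0,0,-1.5,-18.6,30,0,0,0,-1.5,-18.6,30,0,0,0]'

```text
clock: 9.35
eef_pos: [524.7, 62.1, 94.6]
eef_rot: [3.142, 0.0, 1.519]
wrist_force: [-0.4, -0.0, 0.1]
finger_gap: 62.9
finger_force: 25.0
```

```bash
python3 hov.py w8
```

Run:
```python
import cv2,numpy as np
a=cv2.resize(np.load('w8.npz')['im'][180:380,200:440],(720,600));cv2.imwrite('pics/w8c.png',a[:,:,::-1])
```

```text
[524.86555012  62.18723142  94.86770333] [ 3.14094090e+00 -9.82400510e-05  1.51855218e+00] 63.31990200029058
disc ((320.0581970214844, 300.9043273925781), (121.57601165771484, 126.40540313720703), 89.35392761230469) [525.77911377  63.30800131 100.86770333]
top ((214.51087951660156, 284.4349670410156), (10.8441743850708, 26.41754150390625), 5.336691856384277) [521.90798985  40.03233532 100.86770333] (209, 271, 12, 27)
side ((285.08740234375, 176.08265686035156), (14.316964149475098, 22.574857711791992), 84.44051361083984) [524.64178049  53.62954825 100.86770333] (274, 169, 23, 15)
[ 1.2 -0.9 -5.1] [ 0.001 -0.    -0.   ] clock 9.5
```

View pics/w8c.png

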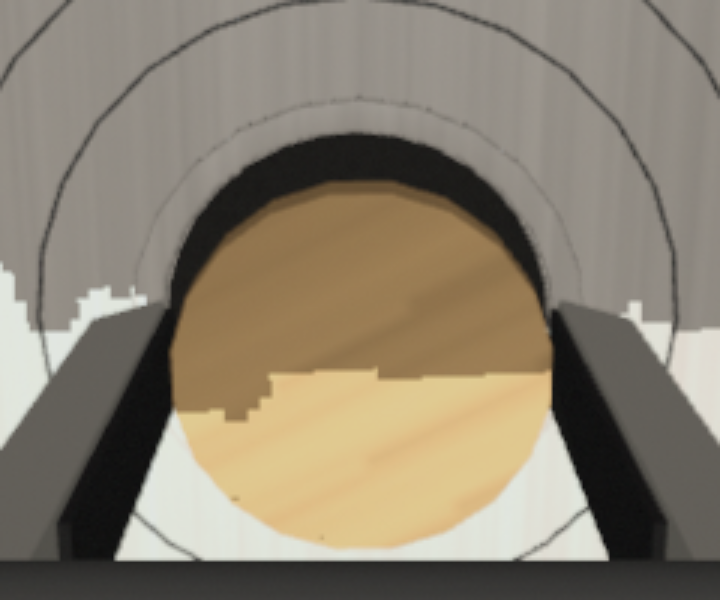

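The crop shows the disc centred laterally in the pad arc (disc centre x≈361, arc centre ≈360). The pad arc's top is at crop (360,133). I'll check the fore-aft position from that arc.

Run:
```python
from h import *
s=manip.read_state();C=cam('wrist',s);im=np.load('w8.npz')['im']
for u in(280,300,320,340,360):
    col=im[195:245,u].max(1).astype(int);v=195+np.argmax(col<70);P=onz(C,(u,v-.5),75.5)
    print(u,v,P.round(1),'cy',round(P[1]-np.sqrt(36**2-(P[0]-525.7)**2),1))
c=[onz(C,(u,195+np.argmax(im[195:245,u].max(1)<70)-.5),75.5)[:2] for u in range(268,376,3)]
c=np.array(c);A=np.c_[2*c,np.ones(len(c))];x=np.linalg.lstsq(A,(c**2).sum(1),rcond=None)[0];print('circle',x[:2],np.sqrt(x[2]+x[0]**2+x[1]**2))
```

```text
280 237 [505.7  91.3  75.5] cy 61.4
300 228 [516.8  95.7  75.5] cy 60.8
320 225 [527.6  96.7  75.5] cy 60.8
340 228 [538.2  94.5  75.5] cy 60.8
360 240 [548.8  87.4  75.5] cy 59.7
circle [528.22031258 107.22541705] 21.179320808048782
```

step_hand --ticks '[-1.7,0,0,0,0,0,-1.7,0,6,0,0,0,-1.7,0,12,0,0,0,-1.7,0,13,0,0,0,-1.7,0,13,0,0,0]'

```text
clock: 10.0
eef_pos: [524.2, 60.6, 80.9]
eef_rot: [-3.141, 0.0, 1.519]
wrist_force: [0.4, 0.2, 0.2]
finger_gap: 63.1
finger_force: 25.0
```

step_hand --ticks '[0,0,1,0,0,0,0,0,1.5,0,0,0,0,0,1.5,0,0,0]'

```text
clock: 10.3
eef_pos: [524.4, 60.6, 79.8]
eef_rot: [3.141, 0.0, 1.519]
wrist_force: [0.3, -0.1, 0.3]
finger_gap: 62.8
finger_force: 25.0
```

step_hand --ticks '[0,0,0,0,0,0,0,0,0,0,0,0,0,0,0,0,0,0]' --aperture 80

```text
clock: 10.6
eef_pos: [524.4, 60.6, 79.9]
eef_rot: [3.141, 0.0, 1.519]
wrist_force: [0.8, 0.8, 0.9]
finger_gap: 79.7
finger_force: 0.0
```

step_hand --ticks '[0,0,-10,0,0,0,0,0,-40,0,0,0,0,0,-80,0,0,0,0,0,-110,0,0,0,0,0,-110,0,0,0]'

```text
clock: 11.1
eef_pos: [525.9, 60.7, 194.7]
eef_rot: [3.134, -0.001, 1.519]
wrist_force: [0.7, -0.0, -0.5]
finger_gap: 79.8
finger_force: 0.0
```

step_hand --ticks '[0,0,0,0,0,0,0,0,0,0,0,0]'

```text
clock: 11.3
eef_pos: [523.9, 60.6, 188.9]
eef_rot: [-3.14, 0.0, 1.519]
wrist_force: [-0.5, 0.3, 0.2]
finger_gap: 80.2
finger_force: 0.0
```

Run:
```python
from h import *
C,im,_=shot('wrist','w9');h=cv2.cvtColor(im,cv2.COLOR_RGB2HSV);s=manip.read_state();print(s['eef_pos'],s['clock'])
m=((h[...,1]>75)&(h[...,2]>60));m[:150]=0;m[390:]=0
for c in blobs(m,1500): print(cv2.fitEllipse(c),onz(C,cv2.fitEllipse(c)[0],85),cv2.boundingRect(c))
a=cv2.resize(im[0:400,170:490],(480,600));cv2.imwrite('pics/w9c.png',a[:,:,::-1])
```

```text
[523.85977819  60.58142382 188.7510183 ] 11.35
((320.8016357421875, 248.82546997070312), (78.37456512451172, 81.20220947265625), 85.10205841064453) [525.11766392  60.42454435  85.        ] (280, 209, 82, 80)
((608.417724609375, 253.71119689941406), (59.28635025024414, 219.2208709716797), 8.132311820983887) [748.34907002  44.86385596  85.        ] (568, 150, 72, 177)
```

View pics/w9c.png

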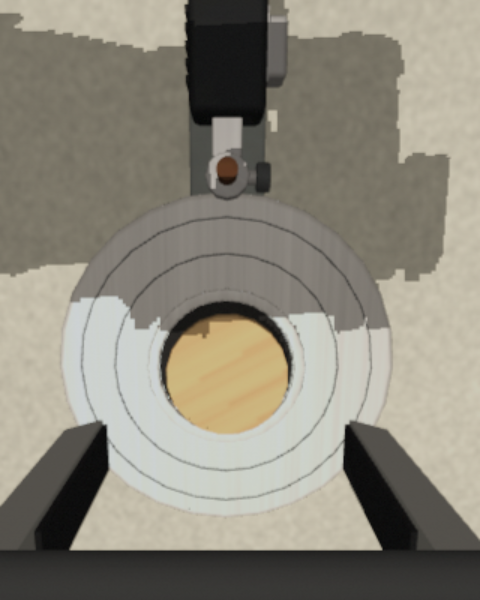

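Wrist crop: the blank lies flat inside the ring (disc centre (228,373), ring (227,365), mostly parallax), dark pad is visible around it, and nothing has shifted. Now moving above the head.

step_hand --ticks '[45,0,-10,0,0,0,95,1,-10,0,0,0,139,1.5,-10,0,0,0,139,1.5,-10,0,0,0,139,1.5,-10,0,0,0]' --aperture 80

```text
clock: 11.85
eef_pos: [532.6, 199.8, 198.6]
eef_rot: [-3.14, 0.001, 1.52]
wrist_force: [0.4, -0.7, -0.8]
finger_gap: 79.8
finger_force: 0.0
```

step_hand --ticks '[0,0,0,0,0,0,0,0,0,0,0,0,0,0,0,0,0,0]'

```text
clock: 12.15
eef_pos: [533.2, 198.4, 199.8]
eef_rot: [3.142, 0.0, 1.517]
wrist_force: [-0.0, 0.3, 0.1]
finger_gap: 79.9
finger_force: 0.0
```

Run:
```python
from h import *
C,im,_=shot('wrist','w10');s=manip.read_state();print(s['eef_pos'],s['eef_rot'],s['clock'])
np.savez('C10.npz',R=C[1],o=C[2])
p=proj(C,[532,201,135]);print('pred head top',p)
m=(im.max(2)<60);x,y=int(p[0]),int(p[1]);k=np.zeros_like(m);k[max(0,y-75):y+75,x-60:x+60]=1;m&=k
c=max(blobs(m),key=cv2.contourArea);w=np.array([onz(C,q[0],135) for q in c])[:,:2].astype(np.float32)
print(cv2.boundingRect(c),cv2.minAreaRect(c),cv2.minAreaRect(w),w.min(0),w.max(0))
a=cv2.resize(im[120:400,160:480],(640,560));cv2.imwrite('pics/w10c.png',a[:,:,::-1])
```

```text
[533.20349478 198.5777005  199.88316433] [ 3.14150284e+00 -2.90377369e-05  1.51763721e+00] 12.2
pred head top [316.74002575 259.21165584]
(295, 220, 46, 73) ((317.5, 256.0), (45.0, 72.0), 0.0) ((532.3759765625, 202.61936950683594), (50.37652587890625, 30.283464431762695), 86.52638244628906) [515.8673  176.85555] [548.6449  227.69069]
```

View pics/w10c.png

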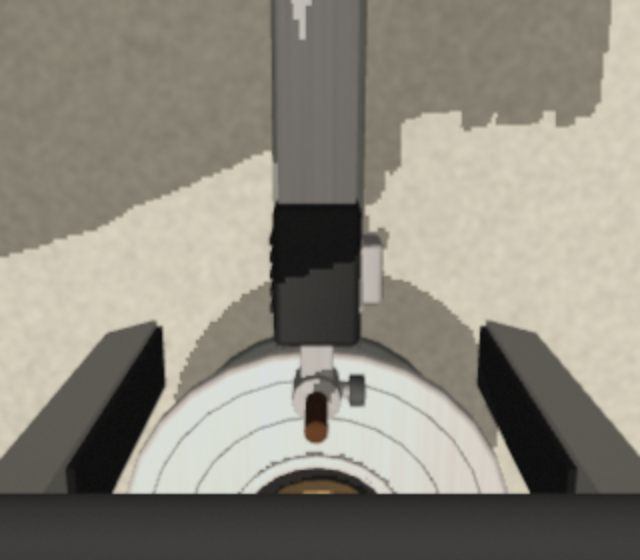

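Crop: head (317,273), button (371,268) on +x, pencil (316,430). The head's long axis lines up with the tool and it is centred between the fingers. Back-projected at z 135 its top measures 50×30 mm, which confirms the height. Descending to straddle it.

step_hand --ticks '[3,0.3,30,0,0,0,3,0.3,65,0,0,0,3,0.3,90,0,0,0,3,0.3,98,0,0,0,3,0.3,98,0,0,0]' --aperture 70

```text
clock: 12.7
eef_pos: [533.4, 202.0, 101.4]
eef_rot: [-3.14, 0.0, 1.518]
wrist_force: [0.2, -0.2, 0.8]
finger_gap: 69.7
finger_force: 0.0
```

step_hand --ticks '[0,0,0,0,0,0,0,0,0,0,0,0]'

```text
clock: 12.9
eef_pos: [534.2, 202.4, 103.3]
eef_rot: [3.139, -0.001, 1.519]
wrist_force: [-0.0, 0.5, 0.4]
finger_gap: 70.0
finger_force: 0.0
```

step_hand --ticks '[0,0,0,0,0,0,0,0,0,0,0,0,0,0,0,0,0,0,0,0,0,0,0,0,0,0,0,0,0,0]' --aperture 25 --grip_force 20

```text
clock: 13.4
eef_pos: [533.9, 202.3, 101.9]
eef_rot: [3.141, -0.0, 1.519]
wrist_force: [-23.4, 1.3, 8.9]
finger_gap: 33.5
finger_force: 20.2
```

Button in (gap 33.5), but there is a 23 N side load, so I'll ease the tool towards -x to centre it.

step_hand --ticks '[0,-0.5,0,0,0,0,0,-1,0,0,0,0,0,-1,0,0,0,0]' --grip_force 25

```text
clock: 13.7
eef_pos: [533.4, 202.4, 102.0]
eef_rot: [3.139, -0.0, 1.519]
wrist_force: [9.6, 0.8, -2.4]
finger_gap: 32.6
finger_force: 25.0
```

step_hand --ticks '[0,-0.5,0,0,0,0,0,-0.5,0,0,0,0]'

```text
clock: 13.9
eef_pos: [533.3, 202.4, 102.0]
eef_rot: [3.138, -0.001, 1.519]
wrist_force: [11.5, -0.1, -5.9]
finger_gap: 32.9
finger_force: 25.0
```

step_hand --ticks '[-4,0.4,0,0,0,0,-10,0.4,0,0,0,0,-18,0.4,0,0,0,0,-25,0.4,0,0,0,0,-25,0.4,0,0,0,0]'

```text
clock: 14.4
eef_pos: [531.9, 176.6, 102.0]
eef_rot: [3.14, 0.0, 1.518]
wrist_force: [6.5, -1.7, -2.2]
finger_gap: 32.4
finger_force: 25.0
```

step_hand --ticks '[-10,0,0,0,0,0,-20,0,0,0,0,0,-30,0,0,0,0,0,-40,0,0,0,0,0,-45,0,0,0,0,0]'

```text
clock: 14.9
eef_pos: [529.3, 132.0, 102.0]
eef_rot: [3.14, -0.0, 1.518]
wrist_force: [4.7, 1.6, -1.6]
finger_gap: 33.2
finger_force: 25.0
```

step_hand --ticks '[0,0,0,0,0,0,0,0,0,0,0,0,0,0,0,0,0,0]'

```text
clock: 15.2
eef_pos: [529.3, 132.2, 101.9]
eef_rot: [3.14, 0.0, 1.519]
wrist_force: [4.6, -1.7, -1.4]
finger_gap: 32.7
finger_force: 25.0
```

Run:
```python
from h import *
C,im,d=shot('wrist','w11');s=manip.read_state();print(s['eef_pos'],s['wrist_force'],s['clock'],s['finger_gap'])
for n,P in(('mouth',[532.6,226,133]),('head rear',[530,156,128.5]),('headtop',[529,132,135])): print(n,proj(C,P))
a=cv2.resize(im[0:320,240:400],(400,800),interpolation=cv2.INTER_CUBIC)
a=cv2.resize(im[60:300,220:420],(500,600),interpolation=cv2.INTER_CUBIC);cv2.imwrite('pics/w11c.png',a[:,:,::-1])
```

```text
[529.34535149 132.19868178 101.95635152] [ 5.81406447 -0.95492832 -0.52656959] 15.25 32.86625251471369
mouth [312.69805763  89.7503861 ]
head rear [316.32621453 269.13091534]
headtop [316.96558121 328.10014591]
```

View pics/w11c.png

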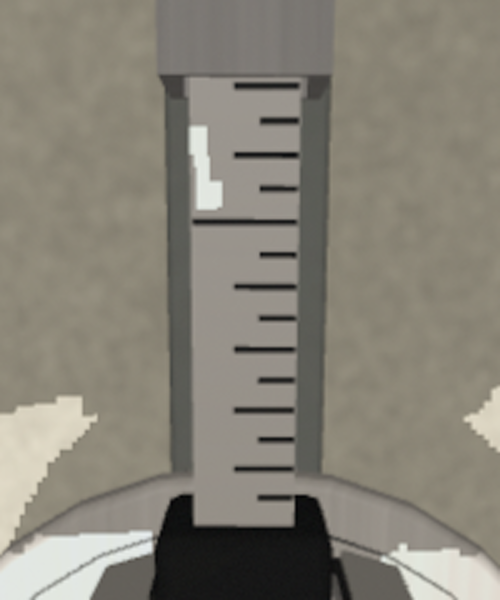

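Crop: bar marks are clear. The full-width 50 mm line is at (245,221), the 60 mark at (265,154), the 70 mark at (267,85), and the sleeve mouth edge is at about y=75, so the arm reads a little over 70. I'll compute it exactly.

Create rd.py:
```python
from h import *
import sys
C,im,d=shot('wrist',sys.argv[1]);s=manip.read_state()
# dark marks along the bar's long-mark side: columns right of centre
g=im.max(2).astype(float);col=g[60:275,330:337].mean(1)
med=cv2.medianBlur(col.astype(np.float32).reshape(-1,1),0) if 0 else np.array([np.median(col[max(0,i-8):i+9]) for i in range(len(col))])
r=np.clip(med-col-15,0,None);on=r>0;v=[];i=0
while i<len(r):
    if on[i]:
        j=i
        while j<len(r) and on[j]: j+=1
        v.append(60+np.average(np.arange(i,j),weights=r[i:j]));i=j
    i+=1
print('marks v',np.round(v,1),'spacing mm',[round(onz(C,(333,a),128.5)[1]-onz(C,(333,b),128.5)[1],2) for a,b in zip(v,v[1:])])
c2=g[60:130,300:310].mean(1);c3=g[60:130,288:293].mean(1);print('left col',np.round(c2[15:50]).astype(int),'\nsleeve only',np.round(c3[15:50]).astype(int))
print(s['eef_pos'],s['wrist_force'],s['finger_gap'],s['clock'])
```

```bash
python3 rd.py w12
```

```text
marks v [ 90.   93.9 107.9 121.6 135.1 148.5 161.5 174.3 186.9 199.5 211.7 223.7
 235.5 247.1 258.7 272.1] spacing mm [np.float64(1.38), np.float64(4.97), np.float64(4.98), np.float64(4.94), np.float64(5.03), np.float64(4.96), np.float64(4.96), np.float64(4.94), np.float64(5.03), np.float64(4.96), np.float64(4.96), np.float64(4.94), np.float64(4.96), np.float64(5.0), np.float64(5.91)]
left col [123 123 123 123 123 123 123 123 123 123 123 123 123 123 109 100 143 155
 155 155 155 155 155 155 155 155 155 155 155 155 155 155 155 155 154] 
sleeve only [125 125 125 124 125 125 125 125 125 125 125 125 125 125 111  69  69  68
  69  68  69  69  68  69  76  89  91  91  91  91  91  91  91  91  92]
[529.36613727 132.21801605 101.95118556] [ 4.98198371 -0.92077612 -2.14389907] 32.65121433117702 15.3
```

The reading is about 71.0, so I'll draw 9 mm more.

step_hand --ticks '[-4,0.1,0,0,0,0,-8,0.1,0,0,0,0,-9,0.1,0,0,0,0,-9,0.1,0,0,0,0,-9,0.1,0,0,0,0]'

```text
clock: 15.8
eef_pos: [528.8, 123.1, 101.9]
eef_rot: [3.141, 0.0, 1.519]
wrist_force: [3.5, -1.8, -1.1]
finger_gap: 32.9
finger_force: 25.0
```

step_hand --ticks '[0,0,0,0,0,0,0,0,0,0,0,0,0,0,0,0,0,0,0,0,0,0,0,0,0,0,0,0,0,0]'

```text
clock: 16.3
eef_pos: [528.8, 123.1, 101.9]
eef_rot: [3.141, 0.0, 1.519]
wrist_force: [5.5, -1.9, -0.6]
finger_gap: 32.9
finger_force: 25.0
```

```bash
sed -i 's/60:275/40:275/;s/v.append(60/v.append(40/;s/60:130/40:110/g' rd.py; python3 rd.py w13
python3 -c "
from h import *
im=np.load('w13.npz')['im'];a=cv2.resize(im[20:380,180:460],(467,600),interpolation=cv2.INTER_CUBIC);cv2.imwrite('pics/w13c.png',a[:,:,::-1])"
```

```text
marks v [ 64.8  79.7  93.9 107.9 121.6 135.  148.5 161.5 174.3 186.9 199.5 211.7
 223.7 235.5 247.1 258.7 272.1] spacing mm [np.float64(5.11), np.float64(4.97), np.float64(4.99), np.float64(4.97), np.float64(4.94), np.float64(5.03), np.float64(4.95), np.float64(4.97), np.float64(4.94), np.float64(5.03), np.float64(4.96), np.float64(4.96), np.float64(4.94), np.float64(4.96), np.float64(5.0), np.float64(5.91)]
left col [122 122 122 123 122 122 122 111  85 120 154 154 154 154 154 154 154 154
 154 154 154 154 154 154 154 154 154 155 154 154 155 154 155 155 155] 
sleeve only [124 124 124 125 124 125 124 110  68  69  69  69  69  69  69  69  69  69
  69  68  68  72  84  91  92  91  92  91  92  91  91  91  90  91  90]
[528.85020194 123.13604349 101.94373037] [ 5.31289803 -1.00649731 -0.87693069] 32.70742859446439 16.35
```

View pics/w13c.png

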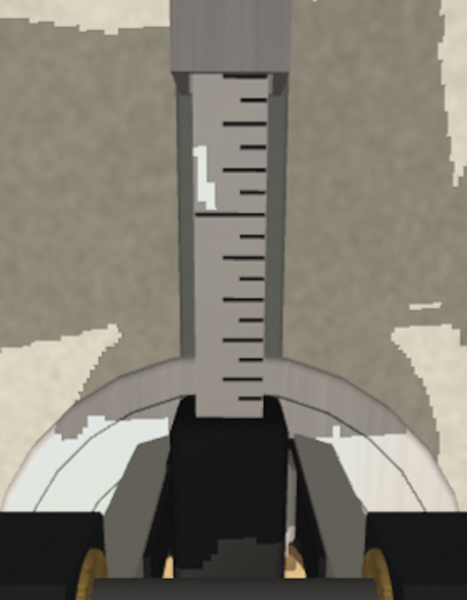

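Crop: the 80 mark is just clear of the sleeve mouth at (245,76), with the 50 line at (230,214) and the button held in (gap 32.8, 25 N). The reading is about 80.2 and the arm is still, so I'm handing in.

```bash
python3 -c "
from cell import manip
print(manip.sign_off())"
```

```text
the job is handed in; nothing more can be done
None
```

I've handed the job in at about 16 s: the 64 mm blank is released and lying flat inside the ring, and the arm is held still with the button squeezed in at about 80 mm (I read 80.2 from the scale); I did not re-photograph the blank or the bystanders after drawing the arm out.

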